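# Clip a hydraulic pipe into its strap clamp

### The arm

A 6-joint arm with a two-finger parallel gripper is mounted at the origin on the work surface. World frame = base frame: x ahead of the robot, y to its left, z up, the work surface at z = 0. Lengths are in m, angles in rad, forces in N, time in s.
With the tool pointing down it reaches from about 0.35 to 1 m from the base axis. Payload 7.1 kg.
Tool frame: the origin (TCP) lies midway between the tips of the shut fingers; the grasp point (between the pads) lies 19 mm behind it; x points along the fingers, y is the direction in which the jaws open and shut, and the axes are right-handed (so a half turn about x gives the same grasp; the last joint's range is limited). The gripper opens to 85 mm and grips with 20 to 120 N. Pads are 22 mm wide; open, the fingers measure 114 mm over their backs; the gripper's body (76 mm by 85 mm) begins 54 mm behind the grasp point. The pads swing forward as they close: fully open they stand 13 mm farther back than shut.
Start: joints at [-1.211, 0.423, 1.63, -0, 1.089, -0.019], TCP at [0.231, -0.581, 0.231] pointing down, gripper open.
Joint ranges: [-3, 3], [-0.9, 2.11], [0.09, 2.58], [-1.31, 4.45], [0.11, 2.69], [-2.54, 2.54]. Speed limits (rad/s): [2.39, 2.39, 3.01, 3.14, 3.14, 3.14].

### API

Orientations are given as a unit quaternion [w, x, y, z].
In Python, from cell import arm gives the robot as it stands. The module is installed in compiled form; this text tells all that it offers.
- The arm moves only by the tool drive_tool, never from a script. Its argument "deltas" is a list of rows, each an object of numbers: "x", "y", "z": the shift along the tool's x, y, z in m; "rx", "ry", "rz": the turn, a rotation vector about the tool's x, y, z in degrees; "claw": the opening, from -1 (shut) to 1 (fully open). In form: [{"x": .., "y": .., "z": .., "rx": .., "ry": .., "rz": .., "claw": ..}, ...]. A call has 1 to 20 rows; each row is the pose to reach, as a shift and turn from the pose commanded when the call began, along the tool's axes at that moment; what a row does not reach only later rows make up. A row lasts 1/12 s, in which the tool goes at most 41.7 mm and 7.16 degrees, less where a joint would pass 70% of its speed; a pose out of reach is approached as far as the arm can. A call with a gripper value outside its range is refused whole. The fingers move at their own pace and stop on an object; the grip force is fixed at half the most. Time passes only in rows, so rows that repeat a pose let the fingers close. It gives the time, the measured TCP pose, the force and the opening at its end, in the units of the state.
- arm.read_state(): the state, without advancing time (a new reading comes with each control period).
- arm.camera(name): name is "scene" or "top" or "wrist"; returns a dict with "img" (400x640x3 uint8, red, green, blue), "fx", "fy", "cx", "cy" (pixels), "k1" (the pictures are not rectified: a ray, as slopes to the right and down, at radius r is drawn at 1 + k1 r^2 times it, then the intrinsics apply), "rvec" (rotation vector, rad) and "tvec" (3), from world to camera coordinates, as OpenCV has them. Camera axes: x right, y down, z forward; pixel columns grow to the right and rows downward; lengths in m; the calibration is good to about 2 mm. A picture is of the moment at which its call begins. There is no depth.
- arm.close_job(): hands the job in, once; it reports no verdict.
The state is a dict: "time": time; "joints": joint angles; "qd": joint speeds; "joint_torque": joint torques, N m; "tcp_pos": TCP position; "tool_rot": TCP orientation; "force": force on the tool from outside, world axes, zero at the start; "wrist_torque": the same for the moment, N m; "opening": finger opening in m.
Only numpy, scipy, OpenCV 4.12 (cv2) and the standard library are available. Lean on these libraries where they do the work, as an engineer would, in place of code of your own. Each camera call takes 0.05 s, during which the arm holds its last target. There are 200 camera calls.

### The job

Lay the steel pipe with the two brass nuts into both black cradles of the pipe clamp, with one nut beyond each cradle (set it down, do not drop it). Then press each red strap over it until you feel its catch snap and it stays down on its own; the catches are not all set at the same height, and more than 40 N cracks a strap. Do not knock the spare nut or the bottle away.

Things in the scene. Friction and masses are not known exactly. Their poses are not given: they have to be found in the camera images.
- pipe: Loose straight steel pipe, 28 diameter, 300 long, 0.28 to 0.46 kg, along its own y axis; origin on the axis at mid length. A brass hex nut (36 across flats, 24 long) is fixed round it near each end, centred 128 from the middle; it starts lying on nut flats, axis 18 above the bench. Both ends alike; any roll will do.
- clamp: Pipe clamp, fixed to the bench. Origin under the centre of its aluminium plate (130 along x, 250 along y, 12 thick), z up. Two black V cradles, 24 thick along y, stand on it at y = +85 and -85, each 66 wide, its 90 degree V opening 36 wide at height 45. Straps hinge on the +x side, away from the robot, and latch on the -x side.
- seat (a point): Point fixed to the clamp, 46 above its underside, midway between the cradles: where the middle of the pipe's axis lies when it is seated (the pipe may stand up to 19 off along y before a nut meets a cradle). Axes as the clamp's.
- strap_left_hinge (a point): Hinge axis of the strap at clamp y = +85 (at clamp x = +34, height 46), fixed to the clamp; axis along clamp y. Axes as the clamp's.
- strap_right_hinge (a point): The same for the strap at clamp y = -85.
- strap_left (a joint): Opening angle (rad) of the red strap at clamp y = +85: about 0 (-0.08 to 0.08, by its catch) when shut, 2.3 fully back; growing as the free end rises and swings to clamp +x. The stiff hinge (0.04 N m) leaves it at any angle; starts leaning back, 1.8 to 2.2. 22 wide, 5 thick; shut, its centre line rises from the hinge to +20 at 14, level to 54, down to hinge height at 66, then a flat tab to 100.
- strap_right (a joint): The like strap at clamp y = -85. Under each tab a hook leg, 13 long, 77 from the hinge, meets a sprung ball 0.11 rad before shut: 5 to 10 N down on the tab forces it past, then the push drops and 2 to 5 before the end it snaps home on a hard pad (some 20 N/mm), held (2 to 3 N to reopen). Let go early, it stays ajar. Over 40 N cracks it.
- strap_left_tab (a point): Where to press strap_left: on the outer (upper when shut) face of its tab, 86 from the hinge; when shut, 48.5 (+-6.5, by its catch) above the clamp's underside, at clamp x = -52. Moves with the strap; its z axis is the face's outward normal, its -x axis runs along the tab to its end.
- strap_right_tab (a point): The same on strap_right. Each catch is set up to 5.5 higher or lower than nominal, separately and unmeasured: the shut tab may stand 6.5 above or below the nominal height, so feel for it.
- strap_left_ball (a joint): How far (m) the sprung steel ball of strap_left's catch is pushed in towards +x of the clamp: 0 fully out, 0.006 at most. It is 0 while the strap is open or ajar, up to 0.004 while the hook passes, and stays at 0.0015 to 0.004 while the hook is held latched beneath it.
- strap_right_ball (a joint): The same for strap_right's catch.
- spare_nut: loose brass hex nut, 36 across flats, 24 high; bystander, origin under its centre (not to be moved more than 30).
- oil_bottle: loose white bottle with a yellow label, 54 across, 150 high; bystander, origin under its centre (not to be moved more than 30).

How it is judged:
By the outcome, as a careful person would: the job done as asked, in the order asked, and still so for the second after the job is handed in, with the robot touching nothing.
It also fails if it takes over 72 s, if anything falls off the work surface, if the arm or the gripper's body presses on something with over 40 N, if the wrist force passes 120 N, or if a joint passes its speed limit or range.

## Working session

There is one attempt and no reset: what is moved stays moved. The work goes in short steps, Python scripts to look and compute and a tool call to move; the robot and the scene stay as the last step left them, time stands still between calls to the robot, and variables do not carry over. Pictures are saved under pics/ and viewed, about 8 in all and at most 12, crops included, and the job is handed in when it is done.

Besides the shell and the picture viewer there is one more tool, called in YAML: its name, and indented under it one key for each argument. drive_tool: Moves the arm, as the interface text tells. Its arguments: {"type":"object","properties":{"deltas":{"type":"array"}},"required":["deltas"]}

```bash
mkdir -p pics; cat > h.py <<'E'
import numpy as np, cv2
from cell import arm
from scipy.spatial.transform import Rotation as R
def snap(n,f):
    c=arm.camera(n); cv2.imwrite('pics/'+f,c['img'][:,:,::-1]); np.save('pics/'+f+'.npy',c,allow_pickle=True); return c
def load(f): return np.load('pics/'+f+'.npy',allow_pickle=True).item()
def proj(c,P):
    P=np.atleast_2d(P); M=R.from_rotvec(np.ravel(c['rvec'])).as_matrix()
    q=P@M.T+np.ravel(c['tvec']); s=q[:,:2]/q[:,2:]; s=s*(1+c['k1']*(s**2).sum(1,keepdims=True))
    return s*[c['fx'],c['fy']]+[c['cx'],c['cy']]
def back(c,uv,z):
    d=(np.atleast_2d(uv)-[c['cx'],c['cy']])/[c['fx'],c['fy']]; s=d.copy()
    for _ in range(20): s=d/(1+c['k1']*(s**2).sum(1,keepdims=True))
    M=R.from_rotvec(np.ravel(c['rvec'])).as_matrix(); o=-M.T@np.ravel(c['tvec'])
    r=np.c_[s,np.ones(len(s))]@M; t=(np.asarray(z)-o[2])/r[:,2]; return o+r*t[:,None]
def st():
    s=arm.read_state(); np.set_printoptions(precision=4,suppress=True)
    for k in ['time','joints','tcp_pos','tool_rot','force','opening']: print(k,np.array(s[k]))
    print(R.from_quat(np.roll(s['tool_rot'],-1)).as_matrix()); return s
E
python3 - <<'E'
from h import *
st()
for n in ['top','scene']:
    c=snap(n,n+'1.png'); print(n,{k:v for k,v in c.items() if k!='img'})
E
```

```text
time 0.0
joints [-1.211   0.4238  1.6307  0.      1.0886 -0.019 ]
tcp_pos [ 0.231  -0.5801  0.2305]
tool_rot [-0.1326 -0.6944 -0.1337  0.6946]
force [ 0.3474 -0.1908  0.103 ]
opening 0.08554950608115508
[[-0.0005  0.3698 -0.9291]
 [ 0.0015 -0.9291 -0.3698]
 [-1.     -0.0016 -0.    ]]
top {'fx': 498.61477453524014, 'fy': 498.61477453524014, 'cx': 313.5758364219295, 'cy': 197.2279465326695, 'k1': -0.03520250073118715, 'rvec': array([ 2.2159, -2.1609,  0.0954]), 'tvec': array([-0.0351,  0.5513,  1.2687])}
scene {'fx': 504.5380225200978, 'fy': 504.5380225200978, 'cx': 315.7481466213345, 'cy': 208.66184551985566, 'k1': -0.092762959468954, 'rvec': array([ 1.6328,  2.0279, -0.7716]), 'tvec': array([ 0.1476, -0.3468,  1.4193])}
```

View pics/top1.png

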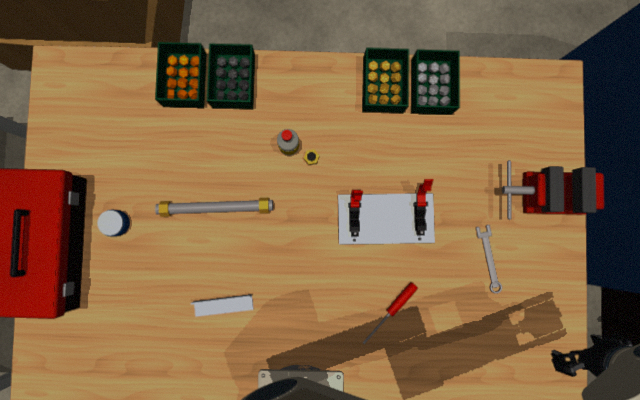

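View pics/scene1.png

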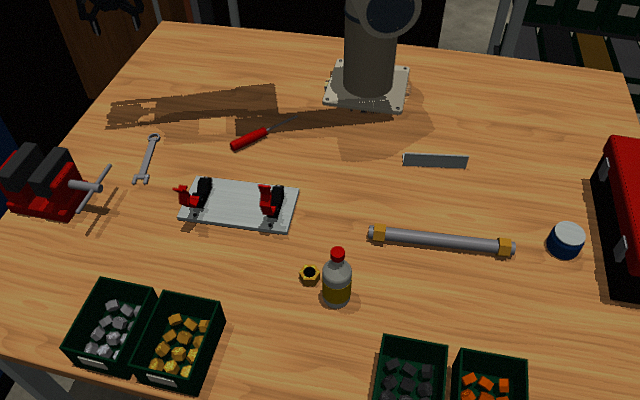

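The top view shows the pipe from (157,209) to (273,205). The clamp plate spans (338,195) to (435,243) with its straps leaning back, the spare nut is at (311,157) and the bottle at (288,142). The scene view agrees. Next I'll measure.

```bash
python3 - <<'E'
from h import *
c=load('top1.png'); im=c['img']; hsv=cv2.cvtColor(im,cv2.COLOR_RGB2HSV)
# brass nuts of pipe
for (x0,x1) in ((150,178),(250,280)):
    sub=hsv[195:222,x0:x1]; m=(sub[...,1]>170)&(sub[...,2]>110); v,u=np.nonzero(m); p=np.array([[u.mean()+x0,v.mean()+195]])
    print('nut',p,len(u),back(c,p,0.03))
# plate: bright grey
m=((hsv[...,1]<50)&(hsv[...,2]>130)).astype(np.uint8); m[:180]=0;m[260:]=0;m[:,:320]=0;m[:,450:]=0
m=cv2.morphologyEx(m,cv2.MORPH_CLOSE,np.ones((25,25)))
cs=max(cv2.findContours(m,0,2)[0],key=cv2.contourArea); r=cv2.minAreaRect(cs); b=cv2.boxPoints(r); print(b)
B=back(c,b,0.012); print(B, B.mean(0), np.linalg.norm(np.diff(B,axis=0),axis=1))
for n,p in dict(cradL=(355,222),cradR=(420,221)).items(): print(n,back(c,p,0.045))
print('nut',back(c,(311,157),.024),'bottle',back(c,(288,136),.15))
E
```

```text
nut [[163.18110236 208.86614173]] 127 [[0.51160936 0.36343385 0.03      ]]
nut [[263.35135135 205.7027027 ]] 111 [[0.52630416 0.10704788 0.03      ]]
[[337.72357 194.56168]
 [433.1209  192.44174]
 [434.22705 242.21716]
 [338.8297  244.3371 ]]
[[ 0.56131877 -0.08406715  0.012     ]
 [ 0.57332684 -0.33408613  0.012     ]
 [ 0.44345821 -0.33792064  0.012     ]
 [ 0.43214349 -0.08966726  0.012     ]] [ 0.50256183 -0.2114353   0.012     ] [0.25030718 0.12992523 0.2485111 ]
cradL [[ 0.49003654 -0.12735324  0.045     ]]
cradR [[ 0.49662037 -0.29270325  0.045     ]]
nut [[ 0.65638015 -0.01189179  0.024     ]] bottle [[0.68491877 0.04381168 0.15      ]]
```

```bash
cat >> h.py <<'E'
def delta(p,yaw):
    """shift/turn (tool axes, degrees) to TCP p, tool down, tool y at world heading yaw deg"""
    s=arm.read_state(); M=R.from_quat(np.roll(s['tool_rot'],-1)).as_matrix()
    a=np.radians(yaw); y=np.array([np.cos(a),np.sin(a),0]); x=np.array([0,0,-1.]); T=np.c_[x,y,np.cross(x,y)]
    np.set_printoptions(precision=4,suppress=True)
    print('d',M.T@(np.array(p)-s['tcp_pos']),'r',np.degrees(R.from_matrix(M.T@T).as_rotvec()))
E
python3 -c "
from h import *
delta((.519,.235,.16),3.2)"
```

```text
d [ 0.0715 -0.6508 -0.5691] r [-71.4966  -0.0471   0.0647]
```

drive_tool:
  deltas:
    - {"x": 0,"y": -0.15,"z": -0.13,"rx": -16}
    - {"x": 0,"y": -0.15,"z": -0.13,"rx": -16}
    - {"x": 0,"y": -0.15,"z": -0.13,"rx": -16}
    - {"x": 0,"y": -0.15,"z": -0.13,"rx": -16}
    - {"x": 0,"y": -0.15,"z": -0.13,"rx": -16}
    - {"x": 0.03,"y": -0.65,"z": -0.57,"rx": -71.5}
    - {"x": 0.03,"y": -0.65,"z": -0.57,"rx": -71.5}
    - {"x": 0.03,"y": -0.65,"z": -0.57,"rx": -71.5}
    - {"x": 0.03,"y": -0.65,"z": -0.57,"rx": -71.5}
    - {"x": 0.03,"y": -0.65,"z": -0.57,"rx": -71.5}
    - {"x": 0.03,"y": -0.65,"z": -0.57,"rx": -71.5}
    - {"x": 0.03,"y": -0.65,"z": -0.57,"rx": -71.5}
    - {"x": 0.03,"y": -0.65,"z": -0.57,"rx": -71.5}
    - {"x": 0.03,"y": -0.65,"z": -0.57,"rx": -71.5}
    - {"x": 0.03,"y": -0.65,"z": -0.57,"rx": -71.5}
    - {"x": 0.03,"y": -0.65,"z": -0.57,"rx": -71.5}
    - {"x": 0.07,"y": -0.65,"z": -0.57,"rx": -71.5}
    - {"x": 0.07,"y": -0.65,"z": -0.57,"rx": -71.5}
    - {"x": 0.07,"y": -0.65,"z": -0.57,"rx": -71.5}
    - {"x": 0.07,"y": -0.65,"z": -0.57,"rx": -71.5}

```text
validation failed for argument at $.de...
```

```bash
python3 -c "
from h import *
st();delta((.519,.235,.16),3.2)"
```

```text
time 0.1
joints [-1.211   0.4237  1.6306 -0.      1.0886 -0.019 ]
tcp_pos [ 0.231  -0.5802  0.2306]
tool_rot [-0.1327 -0.6944 -0.1336  0.6945]
force [-0.3671  0.1116  0.4803]
opening 0.08561231008985251
[[-0.0005  0.3698 -0.9291]
 [ 0.0012 -0.9291 -0.3698]
 [-1.     -0.0013 -0.    ]]
d [ 0.0715 -0.6508 -0.5691] r [-71.4966  -0.0471   0.0647]
```

The call was refused. I'll try full rows with every key.

drive_tool:
  deltas:
    - {"x": 0.0,"y": -0.15,"z": -0.13,"rx": -16,"ry": 0,"rz": 0,"claw": 1}
    - {"x": 0.0,"y": -0.15,"z": -0.13,"rx": -16,"ry": 0,"rz": 0,"claw": 1}
    - {"x": 0.0,"y": -0.15,"z": -0.13,"rx": -16,"ry": 0,"rz": 0,"claw": 1}

```text
time: 0.35
tcp_pos: [0.272, -0.4612, 0.2306]
tool_rot: [-0.23, -0.669, -0.231, 0.669]
force: [0.4, 1.1, -0.6]
opening: 0.0852
```

```bash
python3 -c "
from h import *
delta((.519,.235,.16),3.2)"
```

```text
d [ 0.0712 -0.3967 -0.6231] r [-55.2178  -0.0492   0.0503]
```

drive_tool:
  deltas:
    - {"x": 0.07,"y": -0.397,"z": -0.623,"rx": -55.2,"ry": 0,"rz": 0,"claw": 1}
    - {"x": 0.07,"y": -0.397,"z": -0.623,"rx": -55.2,"ry": 0,"rz": 0,"claw": 1}
    - {"x": 0.07,"y": -0.397,"z": -0.623,"rx": -55.2,"ry": 0,"rz": 0,"claw": 1}
    - {"x": 0.07,"y": -0.397,"z": -0.623,"rx": -55.2,"ry": 0,"rz": 0,"claw": 1}
    - {"x": 0.07,"y": -0.397,"z": -0.623,"rx": -55.2,"ry": 0,"rz": 0,"claw": 1}
    - {"x": 0.07,"y": -0.397,"z": -0.623,"rx": -55.2,"ry": 0,"rz": 0,"claw": 1}
    - {"x": 0.07,"y": -0.397,"z": -0.623,"rx": -55.2,"ry": 0,"rz": 0,"claw": 1}
    - {"x": 0.07,"y": -0.397,"z": -0.623,"rx": -55.2,"ry": 0,"rz": 0,"claw": 1}
    - {"x": 0.07,"y": -0.397,"z": -0.623,"rx": -55.2,"ry": 0,"rz": 0,"claw": 1}
    - {"x": 0.07,"y": -0.397,"z": -0.623,"rx": -55.2,"ry": 0,"rz": 0,"claw": 1}
    - {"x": 0.07,"y": -0.397,"z": -0.623,"rx": -55.2,"ry": 0,"rz": 0,"claw": 1}
    - {"x": 0.07,"y": -0.397,"z": -0.623,"rx": -55.2,"ry": 0,"rz": 0,"claw": 1}
    - {"x": 0.07,"y": -0.397,"z": -0.623,"rx": -55.2,"ry": 0,"rz": 0,"claw": 1}
    - {"x": 0.07,"y": -0.397,"z": -0.623,"rx": -55.2,"ry": 0,"rz": 0,"claw": 1}
    - {"x": 0.07,"y": -0.397,"z": -0.623,"rx": -55.2,"ry": 0,"rz": 0,"claw": 1}
    - {"x": 0.07,"y": -0.397,"z": -0.623,"rx": -55.2,"ry": 0,"rz": 0,"claw": 1}
    - {"x": 0.07,"y": -0.397,"z": -0.623,"rx": -55.2,"ry": 0,"rz": 0,"claw": 1}
    - {"x": 0.07,"y": -0.397,"z": -0.623,"rx": -55.2,"ry": 0,"rz": 0,"claw": 1}
    - {"x": 0.07,"y": -0.397,"z": -0.623,"rx": -55.2,"ry": 0,"rz": 0,"claw": 1}
    - {"x": 0.07,"y": -0.397,"z": -0.623,"rx": -55.2,"ry": 0,"rz": 0,"claw": 1}

```text
time: 2.02
tcp_pos: [0.5222, 0.2339, 0.1605]
tool_rot: [0.513, 0.486, 0.513, -0.487]
force: [0.2, 0.2, -0.3]
opening: 0.0855
```

```bash
python3 - <<'E'
from h import *
st(); delta((.519,.235,.16),3.2)
c=snap('wrist','w1.png'); print(c['rvec'],c['tvec'])
print(proj(c,[[.5116,.3634,.03],[.5263,.107,.03],[.519,.235,.032]]))
E
```

```text
time 2.0167
joints [ 0.4005  0.4386  1.7986 -0.0001  0.9054  0.347 ]
tcp_pos [0.5222 0.2339 0.1605]
tool_rot [ 0.5131  0.4861  0.5133 -0.4868]
force [ 0.2334  0.2331 -0.2807]
opening 0.08545334714833215
[[-0.0009  0.9986  0.0535]
 [-0.0005  0.0535 -0.9986]
 [-1.     -0.0009  0.0005]]
d [ 0.0005 -0.0031 -0.0012] r [-0.1311  0.0266  0.054 ]
[-2.8292 -0.077  -0.0107] [-0.5347  0.1769  0.375 ]
[[314.6034  37.4932]
 [316.5225 295.5954]
 [315.7209 185.4518]]
```

View pics/w1.png

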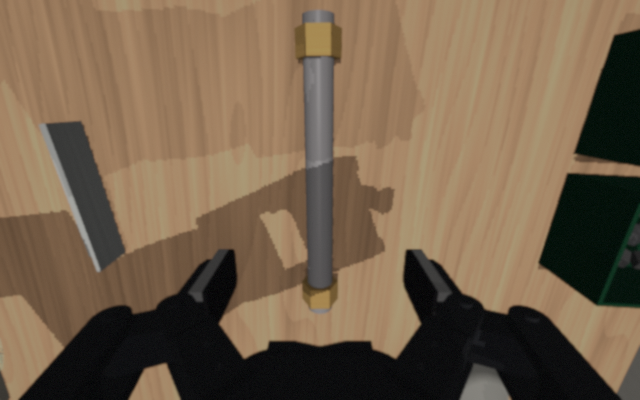

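The pipe lies centred between the fingers at column about 319, with nuts at (318,41) and (320,292). It's aligned, so I'll go down and grip.

drive_tool:
  deltas:
    - {"x": 0.04,"y": 0,"z": 0,"rx": 0,"ry": 0,"rz": 0,"claw": 1}
    - {"x": 0.08,"y": 0,"z": 0,"rx": 0,"ry": 0,"rz": 0,"claw": 1}
    - {"x": 0.12,"y": 0,"z": 0,"rx": 0,"ry": 0,"rz": 0,"claw": 1}
    - {"x": 0.14,"y": 0,"z": 0,"rx": 0,"ry": 0,"rz": 0,"claw": 1}
    - {"x": 0.15,"y": 0,"z": 0,"rx": 0,"ry": 0,"rz": 0,"claw": 1}
    - {"x": 0.157,"y": 0,"z": 0,"rx": 0,"ry": 0,"rz": 0,"claw": 1}
    - {"x": 0.157,"y": 0,"z": 0,"rx": 0,"ry": 0,"rz": 0,"claw": 1}
    - {"x": 0.157,"y": 0,"z": 0,"rx": 0,"ry": 0,"rz": 0,"claw": -1}
    - {"x": 0.157,"y": 0,"z": 0,"rx": 0,"ry": 0,"rz": 0,"claw": -1}
    - {"x": 0.157,"y": 0,"z": 0,"rx": 0,"ry": 0,"rz": 0,"claw": -1}
    - {"x": 0.157,"y": 0,"z": 0,"rx": 0,"ry": 0,"rz": 0,"claw": -1}
    - {"x": 0.157,"y": 0,"z": 0,"rx": 0,"ry": 0,"rz": 0,"claw": -1}
    - {"x": 0.157,"y": 0,"z": 0,"rx": 0,"ry": 0,"rz": 0,"claw": -1}
    - {"x": 0.157,"y": 0,"z": 0,"rx": 0,"ry": 0,"rz": 0,"claw": -1}
    - {"x": 0.157,"y": 0,"z": 0,"rx": 0,"ry": 0,"rz": 0,"claw": -1}
    - {"x": 0.157,"y": 0,"z": 0,"rx": 0,"ry": 0,"rz": 0,"claw": -1}

```text
time: 3.4
tcp_pos: [0.5227, 0.2327, 0.0055]
tool_rot: [0.513, 0.487, 0.512, -0.487]
force: [-2.8, 0.1, 8.5]
opening: 0.0264
```

drive_tool:
  deltas:
    - {"x": -0.02,"y": 0,"z": 0,"rx": 0,"ry": 0,"rz": 0,"claw": -1}
    - {"x": -0.05,"y": 0,"z": 0,"rx": 0,"ry": 0,"rz": 0,"claw": -1}
    - {"x": -0.09,"y": 0,"z": 0,"rx": 0,"ry": 0,"rz": 0,"claw": -1}
    - {"x": -0.13,"y": 0,"z": 0,"rx": 0,"ry": 0,"rz": 0,"claw": -1}
    - {"x": -0.17,"y": 0,"z": 0,"rx": 0,"ry": 0,"rz": 0,"claw": -1}
    - {"x": -0.195,"y": 0,"z": 0,"rx": 0,"ry": 0,"rz": 0,"claw": -1}
    - {"x": -0.195,"y": 0,"z": 0,"rx": 0,"ry": 0,"rz": 0,"claw": -1}
    - {"x": -0.195,"y": 0,"z": 0,"rx": 0,"ry": 0,"rz": 0,"claw": -1}

```text
time: 4.07
tcp_pos: [0.5226, 0.2327, 0.2004]
tool_rot: [0.513, 0.488, 0.512, -0.486]
force: [0.6, -0.2, -5.5]
opening: 0.0261
```

```bash
python3 - <<'E'
from h import *
st(); delta((.502,-.211,.2),2.6)
E
```

```text
time 4.0667
joints [ 0.398   0.3832  1.7751 -0.      0.9807  0.3472]
tcp_pos [0.5226 0.2327 0.2004]
tool_rot [ 0.5129  0.488   0.5122 -0.4863]
force [ 0.6262 -0.2064 -5.5061]
opening 0.026067925247800307
[[ 0.0024  0.9987  0.0508]
 [ 0.001   0.0508 -0.9987]
 [-1.      0.0025 -0.0009]]
d [-0.0001 -0.0432  0.4421] r [ 0.3108 -0.0513 -0.141 ]
```

Force z of -5.5 N shows the pipe is lifted. I'll carry it gently.

drive_tool:
  deltas:
    - {"x": 0,"y": -0.001,"z": 0.01,"rx": 0,"ry": 0,"rz": 0,"claw": -1}
    - {"x": 0,"y": -0.003,"z": 0.03,"rx": 0,"ry": 0,"rz": 0,"claw": -1}
    - {"x": 0,"y": -0.006,"z": 0.06,"rx": 0,"ry": 0,"rz": 0,"claw": -1}
    - {"x": 0,"y": -0.01,"z": 0.09,"rx": 0.3,"ry": 0,"rz": 0,"claw": -1}
    - {"x": 0,"y": -0.012,"z": 0.12,"rx": 0.3,"ry": 0,"rz": 0,"claw": -1}
    - {"x": 0,"y": -0.015,"z": 0.15,"rx": 0.3,"ry": 0,"rz": 0,"claw": -1}
    - {"x": 0,"y": -0.018,"z": 0.18,"rx": 0.3,"ry": 0,"rz": 0,"claw": -1}
    - {"x": 0,"y": -0.021,"z": 0.21,"rx": 0.3,"ry": 0,"rz": 0,"claw": -1}
    - {"x": 0,"y": -0.024,"z": 0.24,"rx": 0.3,"ry": 0,"rz": 0,"claw": -1}
    - {"x": 0,"y": -0.027,"z": 0.27,"rx": 0.3,"ry": 0,"rz": 0,"claw": -1}
    - {"x": 0,"y": -0.03,"z": 0.3,"rx": 0.3,"ry": 0,"rz": 0,"claw": -1}
    - {"x": 0,"y": -0.033,"z": 0.33,"rx": 0.3,"ry": 0,"rz": 0,"claw": -1}
    - {"x": 0,"y": -0.036,"z": 0.36,"rx": 0.3,"ry": 0,"rz": 0,"claw": -1}
    - {"x": 0,"y": -0.039,"z": 0.39,"rx": 0.3,"ry": 0,"rz": 0,"claw": -1}
    - {"x": 0,"y": -0.041,"z": 0.415,"rx": 0.3,"ry": 0,"rz": 0,"claw": -1}
    - {"x": 0,"y": -0.043,"z": 0.432,"rx": 0.3,"ry": 0,"rz": 0,"claw": -1}
    - {"x": 0,"y": -0.043,"z": 0.442,"rx": 0.3,"ry": 0,"rz": 0,"claw": -1}
    - {"x": 0,"y": -0.043,"z": 0.442,"rx": 0.3,"ry": 0,"rz": 0,"claw": -1}
    - {"x": 0,"y": -0.043,"z": 0.442,"rx": 0.3,"ry": 0,"rz": 0,"claw": -1}

```text
time: 5.65
tcp_pos: [0.5006, -0.2109, 0.1976]
tool_rot: [0.51, 0.488, 0.512, -0.489]
force: [0.4, 0.0, -4.5]
opening: 0.0261
```

```bash
python3 - <<'E'
from h import *
st(); delta((.502,-.211,.2),2.6)
c=snap('wrist','w2.png'); t=snap('top','t2.png'); s=snap('scene','s2.png')
im=c['img']; a=cv2.resize(t['img'][150:270,290:490],(800,480),interpolation=cv2.INTER_CUBIC)
cv2.imwrite('pics/mix.png',a[:,:,::-1])
E
```

```text
time 5.65
joints [-0.4208  0.3492  1.8362  0.0003  0.9597 -0.4653]
tcp_pos [ 0.5006 -0.2109  0.1976]
tool_rot [ 0.5097  0.4885  0.5121 -0.4891]
force [ 0.3612  0.0405 -4.5342]
opening 0.0261031922557442
[[-0.0031  0.999   0.0443]
 [ 0.0017  0.0443 -0.999 ]
 [-1.     -0.003  -0.0018]]
d [-0.0024  0.0014  0.0002] r [-0.0622 -0.1032  0.1734]
```

View pics/w2.png

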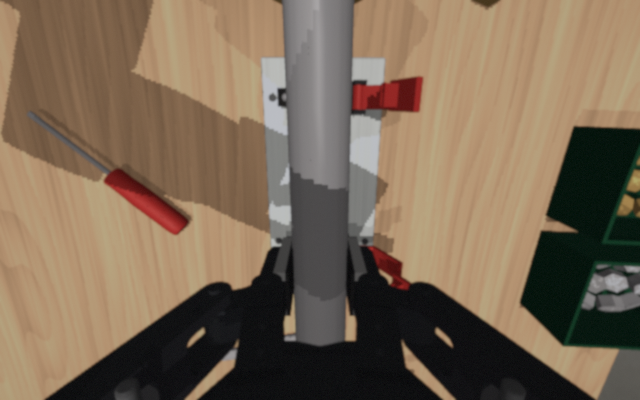

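The plate is visible either side of the pipe, with its +y corners at (262,58) and (384,58). The left cradle is at row 97.

```bash
python3 - <<'E'
from h import *
c=load('w2.png'); g=cv2.GaussianBlur(cv2.cvtColor(c['img'],cv2.COLOR_RGB2HSV),(3,3),0).astype(int)
np.set_printoptions(precision=4,suppress=True)
print(back(c,[[262,58],[384,58]],.012))
for r in (62,70,75,120,130,140,150,160,180,200,215,225):
    S=g[r,:,1]; L=[u for u in range(250,285) if S[u-1]>55>=S[u]]; Rr=[u for u in range(360,395) if S[u-1]<=55<S[u]]
    if L and Rr:
        q=back(c,[[L[0]-.5,r],[Rr[-1]-.5,r]],.012); print(r,L,Rr,q[:,:2].ravel(),q[:,0].mean(),np.ptp(q[:,0]))
# pipe edges in wrist
for r in (20,60,120,160): print(r, ''.join('%d '%x for x in g[r,278:290,1]),'|',''.join('%d '%x for x in g[r,345:360,1]))
m=((g[...,1]>170)&(g[...,2]>40)&(g[...,0]>170)); v,u=np.nonzero(m[:, 340:460]); print('red',u.min()+340,u.max()+340,v.min(),v.max())
E
```

```text
[[ 0.4359 -0.0917  0.012 ]
 [ 0.5617 -0.0861  0.012 ]]
62 [261] [386] [ 0.4343 -0.0955  0.5637 -0.0898] 0.49899956571348647 0.12935714298553047
70 [261] [385] [ 0.4342 -0.1031  0.5635 -0.0974] 0.4988489046452424 0.12935833014032994
75 [261] [385] [ 0.4341 -0.108   0.5641 -0.1022] 0.49908041995330604 0.13001167350440446
120 [264] [381] [ 0.4365 -0.1536  0.565  -0.1478] 0.5007309873788645 0.12848055418123322
130 [265] [381] [ 0.4374 -0.1643  0.5662 -0.1585] 0.5017963778183188 0.12872385863735947
140 [265] [380] [ 0.4373 -0.1753  0.5662 -0.1695] 0.5017641242920938 0.12897116158669797
150 [266] [380] [ 0.4383 -0.1865  0.5675 -0.1806] 0.5028635193685967 0.12921687201784487
160 [266] [379] [ 0.4381 -0.198   0.5676 -0.1921] 0.5028421035682155 0.1294667042959543
180 [267] [377] [ 0.439  -0.2216  0.5678 -0.2157] 0.5033833582700374 0.1287990130140491
200 [268] [376] [ 0.4399 -0.2464  0.5692 -0.2404] 0.5045458442887434 0.12927861143103136
215 [269] [375] [ 0.4409 -0.2657  0.57   -0.2597] 0.5054524380990569 0.12903300454183658
225 [270] [375] [ 0.4421 -0.2788  0.5713 -0.2729] 0.5066886414219128 0.12926745166354786
20 98 97 96 93 81 54 23 8 6 7 7 7  | 6 6 6 6 7 8 15 39 70 90 97 98 98 97 97 
60 4 4 5 4 4 3 3 3 5 6 7 7  | 7 7 7 7 6 5 5 5 5 4 4 4 4 4 4 
120 11 11 11 10 8 5 3 4 5 5 5 7  | 6 7 7 7 5 5 5 4 4 4 4 4 4 4 4 
160 6 6 5 5 5 5 5 5 5 4 4 4  | 7 7 7 5 4 5 5 5 5 4 3 2 3 4 5 Traceback (most recent call last):
  File "<stdin>", line 11, in <module>
    return umr_minimum(a, axis, None, out, keepdims, initial, where)
ValueError: zero-size array to reduction operation minimum which has no identity
```

View pics/mix.png

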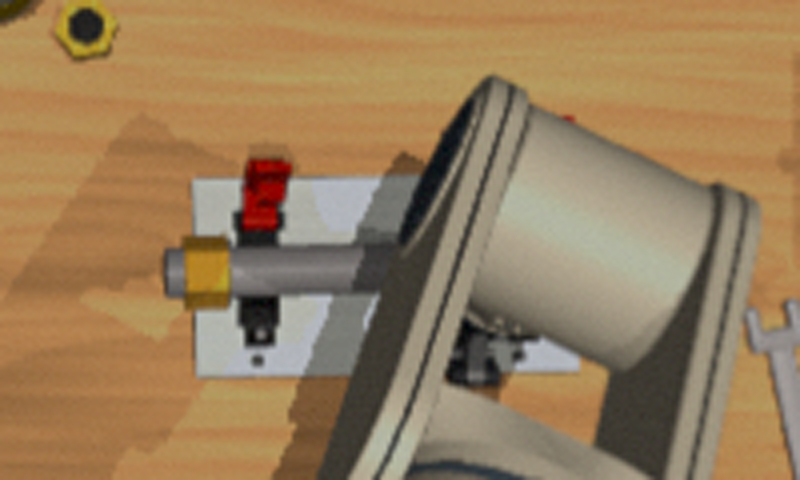

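```bash
python3 - <<'E'
from h import *
c=load('w2.png'); 
q=back(c,[[317.8,20],[320,160],[320,330]],.21); print(q, .5006-.0443*(q[:,1]+.2109))
t=load('t2.png')
# top crop: x4, offset (290,150); nut centre (207,272), far flange
print(back(t,[[290+207/4,150+272/4]],.228))
print(back(t,[[290+192/4,150+180/4],[290+196/4,150+377/4]],.012), 'cradle',back(t,[[290+258/4,150+262/4]],.045))
print(back(c,[[265,88],[265,107]],.03))
E
```

```text
[[ 0.49580987 -0.10221624  0.21      ]
 [ 0.49919757 -0.15766064  0.21      ]
 [ 0.50350801 -0.25247671  0.21      ]] [0.49578531 0.4982415  0.50244185]
[[ 0.49285242 -0.08105427  0.228     ]]
[[ 0.56019099 -0.08481233  0.012     ]
 [ 0.43237872 -0.09010362  0.012     ]] cradle [[ 0.50646489 -0.12577735  0.045     ]]
[[ 0.44188694 -0.1212263   0.03      ]
 [ 0.44162544 -0.13947765  0.03      ]]
```

```bash
python3 - <<'E'
from h import *
st();delta((.5035,-.212,.045),2.5)
E
```

```text
time 5.8
joints [-0.4187  0.3475  1.8358  0.0002  0.9599 -0.4653]
tcp_pos [ 0.5014 -0.21    0.1986]
tool_rot [ 0.5109  0.4881  0.512  -0.4884]
force [ 0.012  -0.4421 -4.1846]
opening 0.026265771603684585
[[-0.0014  0.9989  0.0464]
 [ 0.0008  0.0464 -0.9989]
 [-1.     -0.0014 -0.0009]]
d [0.1536 0.0022 0.0022] r [ 0.16   -0.0522  0.0793]
```

drive_tool:
  deltas:
    - {"x": 0.02,"y": 0.001,"z": 0.001,"rx": 0,"ry": 0,"rz": 0,"claw": -1}
    - {"x": 0.05,"y": 0.002,"z": 0.002,"rx": 0,"ry": 0,"rz": 0,"claw": -1}
    - {"x": 0.08,"y": 0.002,"z": 0.002,"rx": 0,"ry": 0,"rz": 0,"claw": -1}
    - {"x": 0.11,"y": 0.002,"z": 0.002,"rx": 0,"ry": 0,"rz": 0,"claw": -1}
    - {"x": 0.13,"y": 0.002,"z": 0.002,"rx": 0,"ry": 0,"rz": 0,"claw": -1}
    - {"x": 0.145,"y": 0.002,"z": 0.002,"rx": 0,"ry": 0,"rz": 0,"claw": -1}
    - {"x": 0.153,"y": 0.002,"z": 0.002,"rx": 0,"ry": 0,"rz": 0,"claw": -1}
    - {"x": 0.153,"y": 0.002,"z": 0.002,"rx": 0,"ry": 0,"rz": 0,"claw": -1}
    - {"x": 0.153,"y": 0.002,"z": 0.002,"rx": 0,"ry": 0,"rz": 0,"claw": -1}
    - {"x": 0.153,"y": 0.002,"z": 0.002,"rx": 0,"ry": 0,"rz": 0,"claw": -1}
    - {"x": 0.153,"y": 0.002,"z": 0.002,"rx": 0,"ry": 0,"rz": 0,"claw": -1}
    - {"x": 0.153,"y": 0.002,"z": 0.002,"rx": 0,"ry": 0,"rz": 0,"claw": -1}

```text
time: 6.8
tcp_pos: [0.5046, -0.2133, 0.0474]
tool_rot: [0.512, 0.489, 0.511, -0.488]
force: [0.4, 0.2, -4.9]
opening: 0.0264
```

```bash
python3 - <<'E'
from h import *
s=snap('scene','s3.png'); w=snap('wrist','w3.png')
a=cv2.resize(s['img'][150:260,140:330],(760,440),interpolation=cv2.INTER_CUBIC)
cv2.imwrite('pics/s3c.png',a[:,:,::-1])
st();delta((.5035,-.212,.036),2.5)
E
```

```text
time 6.9
joints [-0.4218  0.5906  1.8971  0.      0.6526 -0.4672]
tcp_pos [ 0.5043 -0.2133  0.0471]
tool_rot [ 0.5117  0.4887  0.5108 -0.4884]
force [ 0.4683  0.2622 -4.969 ]
opening 0.02634070518901432
[[ 0.0013  0.999   0.0454]
 [-0.0006  0.0454 -0.999 ]
 [-1.      0.0012  0.0006]]
d [ 0.0111 -0.0008 -0.0013] r [ 0.0997  0.0352 -0.0704]
```

View pics/s3c.png

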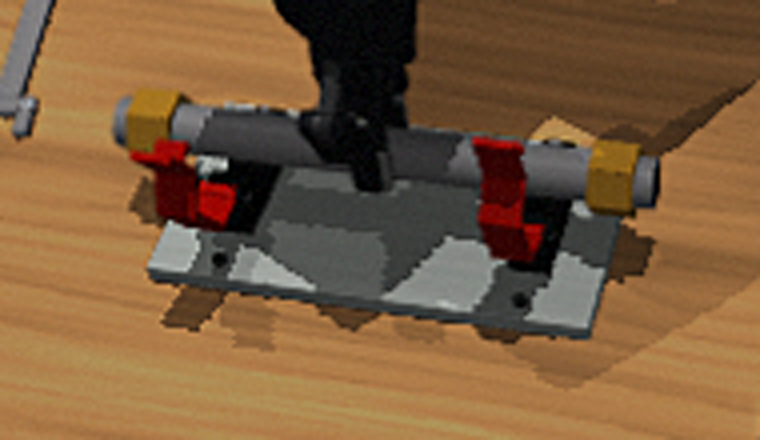

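The pipe is level over both cradles with a nut beyond each. I'll lower it slowly and watch the force.

drive_tool:
  deltas:
    - {"x": 0.004,"y": -0.001,"z": -0.001,"rx": 0,"ry": 0,"rz": 0,"claw": -1}
    - {"x": 0.007,"y": -0.001,"z": -0.001,"rx": 0,"ry": 0,"rz": 0,"claw": -1}
    - {"x": 0.009,"y": -0.001,"z": -0.001,"rx": 0,"ry": 0,"rz": 0,"claw": -1}
    - {"x": 0.01,"y": -0.001,"z": -0.001,"rx": 0,"ry": 0,"rz": 0,"claw": -1}
    - {"x": 0.01,"y": -0.001,"z": -0.001,"rx": 0,"ry": 0,"rz": 0,"claw": -1}
    - {"x": 0.01,"y": -0.001,"z": -0.001,"rx": 0,"ry": 0,"rz": 0,"claw": -1}

```text
time: 7.4
tcp_pos: [0.5028, -0.2121, 0.0361]
tool_rot: [0.511, 0.488, 0.511, -0.489]
force: [0.2, -0.3, -5.3]
opening: 0.0263
```

drive_tool:
  deltas:
    - {"x": 0.001,"y": 0,"z": 0,"rx": 0,"ry": 0,"rz": 0,"claw": -1}
    - {"x": 0.002,"y": 0,"z": 0,"rx": 0,"ry": 0,"rz": 0,"claw": -1}
    - {"x": 0.002,"y": 0,"z": 0,"rx": 0,"ry": 0,"rz": 0,"claw": -1}
    - {"x": 0.002,"y": 0,"z": 0,"rx": 0,"ry": 0,"rz": 0,"claw": -1}
    - {"x": 0.002,"y": 0,"z": 0,"rx": 0,"ry": 0,"rz": 0,"claw": -1}

```text
time: 7.82
tcp_pos: [0.503, -0.2121, 0.0344]
tool_rot: [0.511, 0.489, 0.511, -0.488]
force: [1.1, 0.0, -3.8]
opening: 0.0266
```

Contact is beginning. One more millimetre or two.

drive_tool:
  deltas:
    - {"x": 0.001,"y": 0,"z": 0,"rx": 0,"ry": 0,"rz": 0,"claw": -1}
    - {"x": 0.002,"y": 0,"z": 0,"rx": 0,"ry": 0,"rz": 0,"claw": -1}
    - {"x": 0.002,"y": 0,"z": 0,"rx": 0,"ry": 0,"rz": 0,"claw": -1}
    - {"x": 0.002,"y": 0,"z": 0,"rx": 0,"ry": 0,"rz": 0,"claw": -1}

```text
time: 8.15
tcp_pos: [0.5033, -0.2122, 0.0338]
tool_rot: [0.511, 0.489, 0.511, -0.488]
force: [-4.8, 1.9, 12.3]
opening: 0.0259
```

Seated: the force rose to about 17 N above the carried weight. I'll ease off 1.5 mm, open and retreat.

drive_tool:
  deltas:
    - {"x": -0.0015,"y": 0,"z": 0,"rx": 0,"ry": 0,"rz": 0,"claw": -1}
    - {"x": -0.0015,"y": 0,"z": 0,"rx": 0,"ry": 0,"rz": 0,"claw": -1}
    - {"x": -0.0015,"y": 0,"z": 0,"rx": 0,"ry": 0,"rz": 0,"claw": 1}
    - {"x": -0.0015,"y": 0,"z": 0,"rx": 0,"ry": 0,"rz": 0,"claw": 1}
    - {"x": -0.0015,"y": 0,"z": 0,"rx": 0,"ry": 0,"rz": 0,"claw": 1}
    - {"x": -0.0015,"y": 0,"z": 0,"rx": 0,"ry": 0,"rz": 0,"claw": 1}
    - {"x": -0.0015,"y": 0,"z": 0,"rx": 0,"ry": 0,"rz": 0,"claw": 1}
    - {"x": -0.0015,"y": 0,"z": 0,"rx": 0,"ry": 0,"rz": 0,"claw": 1}
    - {"x": -0.0015,"y": 0,"z": 0,"rx": 0,"ry": 0,"rz": 0,"claw": 1}
    - {"x": -0.0015,"y": 0,"z": 0,"rx": 0,"ry": 0,"rz": 0,"claw": 1}
    - {"x": -0.03,"y": 0,"z": 0,"rx": 0,"ry": 0,"rz": 0,"claw": 1}
    - {"x": -0.07,"y": 0,"z": 0,"rx": 0,"ry": 0,"rz": 0,"claw": 1}
    - {"x": -0.11,"y": 0,"z": 0,"rx": 0,"ry": 0,"rz": 0,"claw": 1}
    - {"x": -0.15,"y": 0,"z": 0,"rx": 0,"ry": 0,"rz": 0,"claw": 1}
    - {"x": -0.19,"y": 0,"z": 0,"rx": 0,"ry": 0,"rz": 0,"claw": 1}
    - {"x": -0.21,"y": 0,"z": 0,"rx": 0,"ry": 0,"rz": 0,"claw": -1}
    - {"x": -0.21,"y": 0,"z": 0,"rx": 0,"ry": 0,"rz": 0,"claw": -1}
    - {"x": -0.21,"y": 0,"z": 0,"rx": 0,"ry": 0,"rz": 0,"claw": -1}

```text
time: 9.65
tcp_pos: [0.5034, -0.2123, 0.2437]
tool_rot: [0.512, 0.489, 0.51, -0.488]
force: [-1.1, -0.4, -0.5]
opening: 0.0516
```

```bash
python3 - <<'E'
from h import *
s=snap('scene','s4.png'); w=snap('wrist','w4.png');t=snap('top','t4.png')
a=cv2.resize(s['img'][150:260,140:330],(760,440),interpolation=cv2.INTER_CUBIC)
cv2.imwrite('pics/s4c.png',a[:,:,::-1])
st()
E
```

```text
time 9.8
joints [-0.4209  0.2957  1.7982  0.      1.0507 -0.4664]
tcp_pos [ 0.5018 -0.2116  0.2407]
tool_rot [ 0.5102  0.4882  0.5122 -0.4889]
force [ 0.6042 -0.0445  0.1695]
opening 0.028304888163652422
[[-0.0027  0.999   0.0454]
 [ 0.0012  0.0454 -0.999 ]
 [-1.     -0.0027 -0.0014]]
```

View pics/s4c.png

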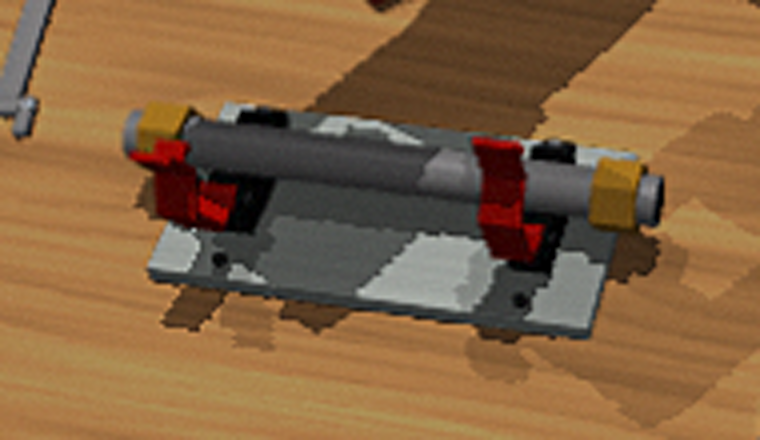

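View pics/w4.png

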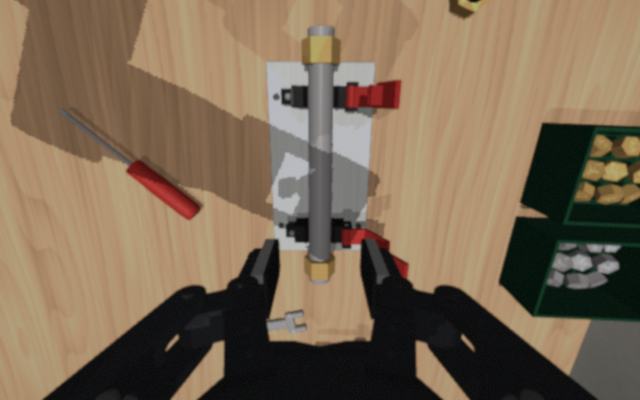

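The pipe is seated in both cradles with a nut beyond each; the straps lean back at about (372,96) and (375,252) in the wrist view. Next I'll go behind the left strap with the fingers shut.

drive_tool:
  deltas:
    - {"x": 0,"y": 0.13,"z": -0.085,"rx": 0,"ry": 0,"rz": 0,"claw": -1}
    - {"x": 0,"y": 0.13,"z": -0.085,"rx": 0,"ry": 0,"rz": 0,"claw": -1}
    - {"x": 0,"y": 0.13,"z": -0.085,"rx": 0,"ry": 0,"rz": 0,"claw": -1}
    - {"x": 0,"y": 0.13,"z": -0.085,"rx": 0,"ry": 0,"rz": 0,"claw": -1}
    - {"x": 0,"y": 0.13,"z": -0.085,"rx": 0,"ry": 0,"rz": 0,"claw": -1}
    - {"x": 0,"y": 0.13,"z": -0.085,"rx": 0,"ry": 0,"rz": 0,"claw": -1}
    - {"x": 0.04,"y": 0.13,"z": -0.085,"rx": 0,"ry": 0,"rz": 0,"claw": -1}
    - {"x": 0.08,"y": 0.13,"z": -0.085,"rx": 0,"ry": 0,"rz": 0,"claw": -1}
    - {"x": 0.12,"y": 0.13,"z": -0.085,"rx": 0,"ry": 0,"rz": 0,"claw": -1}
    - {"x": 0.137,"y": 0.13,"z": -0.085,"rx": 0,"ry": 0,"rz": 0,"claw": -1}
    - {"x": 0.137,"y": 0.13,"z": -0.085,"rx": 0,"ry": 0,"rz": 0,"claw": -1}
    - {"x": 0.137,"y": 0.13,"z": -0.085,"rx": 0,"ry": 0,"rz": 0,"claw": -1}

```text
time: 10.8
tcp_pos: [0.627, -0.1218, 0.1038]
tool_rot: [0.51, 0.488, 0.512, -0.49]
force: [-0.1, -0.4, 1.0]
opening: -0.0002
```

```bash
cat >> h.py <<'E'
def clampxy(o=(.5025,-.2125),a=np.radians(2.5)):
    s=arm.read_state(); d=np.array(s['tcp_pos'])-[*o,0]
    print('clamp x,y,z mm',1e3*np.array([d[0]*np.cos(a)+d[1]*np.sin(a),-d[0]*np.sin(a)+d[1]*np.cos(a),d[2]]))
E
python3 - <<'E'
from h import *
clampxy()
snap('scene','s5.png'); st()
w=load('w4.png'); print(back(w,[[267,62],[375,62]],.012)); print(back(w,[[320,49],[320,266]],.064))
print('crL',back(w,[[292,86],[292,106]],.03))
E
```

```text
clamp x,y,z mm [128.34666431  85.18094117 103.84579395]
time 10.85
joints [-0.2102  0.6001  1.667  -0.0001  0.8749 -0.2547]
tcp_pos [ 0.6286 -0.122   0.1056]
tool_rot [ 0.5109  0.4886  0.5111 -0.4888]
force [0.1945 0.6446 0.8579]
opening -4.78254601143029e-05
[[-0.0004  0.999   0.0445]
 [-0.      0.0445 -0.999 ]
 [-1.     -0.0004 -0.    ]]
[[ 0.4358 -0.0916  0.012 ]
 [ 0.5627 -0.0857  0.012 ]]
[[ 0.4978 -0.0832  0.064 ]
 [ 0.5093 -0.3303  0.064 ]]
crL [[ 0.4673 -0.1174  0.03  ]
 [ 0.4676 -0.1392  0.03  ]]
```

drive_tool:
  deltas:
    - {"x": 0,"y": -0.014,"z": 0,"rx": 0,"ry": 0,"rz": 0,"claw": -1}
    - {"x": 0,"y": -0.028,"z": 0,"rx": 0,"ry": 0,"rz": 0,"claw": -1}
    - {"x": -0.004,"y": -0.038,"z": 0,"rx": 0,"ry": 0,"rz": 0,"claw": -1}
    - {"x": -0.008,"y": -0.048,"z": 0,"rx": 0,"ry": 0,"rz": 0,"claw": -1}
    - {"x": -0.02,"y": -0.066,"z": 0,"rx": 0,"ry": 0,"rz": 0,"claw": -1}
    - {"x": -0.027,"y": -0.077,"z": 0,"rx": 0,"ry": 0,"rz": 0,"claw": -1}
    - {"x": -0.026,"y": -0.088,"z": 0,"rx": 0,"ry": 0,"rz": 0,"claw": -1}
    - {"x": -0.025,"y": -0.099,"z": 0,"rx": 0,"ry": 0,"rz": 0,"claw": -1}
    - {"x": -0.022,"y": -0.11,"z": 0,"rx": 0,"ry": 0,"rz": 0,"claw": -1}
    - {"x": -0.017,"y": -0.12,"z": 0,"rx": 0,"ry": 0,"rz": 0,"claw": -1}
    - {"x": -0.012,"y": -0.13,"z": 0,"rx": 0,"ry": 0,"rz": 0,"claw": -1}
    - {"x": -0.006,"y": -0.14,"z": 0,"rx": 0,"ry": 0,"rz": 0,"claw": -1}
    - {"x": 0.002,"y": -0.148,"z": 0,"rx": 0,"ry": 0,"rz": 0,"claw": -1}
    - {"x": 0.011,"y": -0.156,"z": 0,"rx": 0,"ry": 0,"rz": 0,"claw": -1}
    - {"x": 0.018,"y": -0.161,"z": 0,"rx": 0,"ry": 0,"rz": 0,"claw": -1}
    - {"x": 0.024,"y": -0.165,"z": 0,"rx": 0,"ry": 0,"rz": 0,"claw": -1}
    - {"x": 0.031,"y": -0.17,"z": 0,"rx": 0,"ry": 0,"rz": 0,"claw": -1}
    - {"x": 0.031,"y": -0.17,"z": 0,"rx": 0,"ry": 0,"rz": 0,"claw": -1}
    - {"x": 0.031,"y": -0.17,"z": 0,"rx": 0,"ry": 0,"rz": 0,"claw": -1}

```text
time: 12.43
tcp_pos: [0.4586, -0.1289, 0.0738]
tool_rot: [0.511, 0.488, 0.512, -0.489]
force: [0.2, 0.4, -1.0]
opening: 0.0001
```

```bash
python3 - <<'E'
from h import *
clampxy(); s=snap('scene','s6.png')
a=cv2.resize(s['img'][140:260,140:330],(760,480),interpolation=cv2.INTER_CUBIC)
cv2.imwrite('pics/s6c.png',a[:,:,::-1])
E
```

```text
clamp x,y,z mm [-40.24902586  85.44193776  73.80189686]
```

View pics/s6c.png

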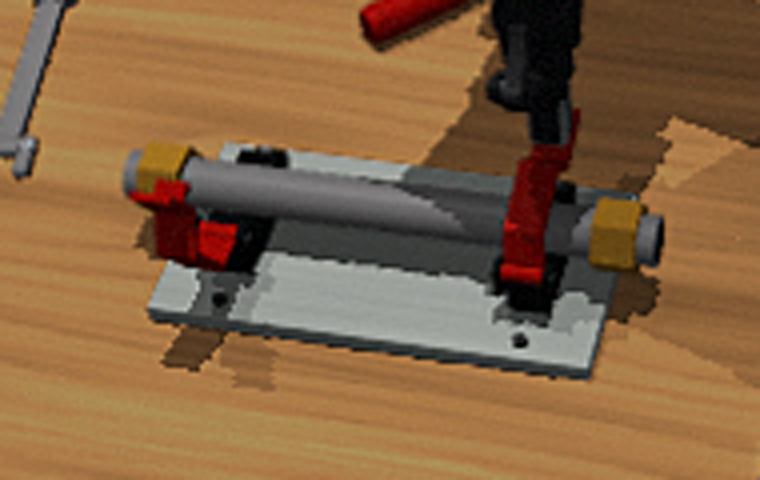

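The left strap has swung over the pipe, with the fingertip on its tab at (550,140). I'll move to the press point and descend.

drive_tool:
  deltas:
    - {"x": 0.0,"y": -0.006,"z": 0,"rx": 0,"ry": 0,"rz": 0,"claw": -1}
    - {"x": 0.003,"y": -0.012,"z": 0,"rx": 0,"ry": 0,"rz": 0,"claw": -1}
    - {"x": 0.006,"y": -0.012,"z": 0,"rx": 0,"ry": 0,"rz": 0,"claw": -1}
    - {"x": 0.008,"y": -0.012,"z": 0,"rx": 0,"ry": 0,"rz": 0,"claw": -1}
    - {"x": 0.008,"y": -0.012,"z": 0,"rx": 0,"ry": 0,"rz": 0,"claw": -1}
    - {"x": 0.008,"y": -0.012,"z": 0,"rx": 0,"ry": 0,"rz": 0,"claw": -1}

```text
time: 12.98
tcp_pos: [0.4472, -0.1295, 0.0662]
tool_rot: [0.511, 0.489, 0.511, -0.489]
force: [-0.6, 0.5, -0.3]
opening: -0.0
```

drive_tool:
  deltas:
    - {"x": 0.001,"y": 0,"z": 0,"rx": 0,"ry": 0,"rz": 0,"claw": -1}
    - {"x": 0.002,"y": 0,"z": 0,"rx": 0,"ry": 0,"rz": 0,"claw": -1}
    - {"x": 0.002,"y": 0,"z": 0,"rx": 0,"ry": 0,"rz": 0,"claw": -1}
    - {"x": 0.002,"y": 0,"z": 0,"rx": 0,"ry": 0,"rz": 0,"claw": -1}

```text
time: 13.32
tcp_pos: [0.4472, -0.1295, 0.0643]
tool_rot: [0.511, 0.488, 0.511, -0.488]
force: [0.6, -0.0, 0.6]
opening: -0.0
```

drive_tool:
  deltas:
    - {"x": 0.001,"y": 0,"z": 0,"rx": 0,"ry": 0,"rz": 0,"claw": -1}
    - {"x": 0.002,"y": 0,"z": 0,"rx": 0,"ry": 0,"rz": 0,"claw": -1}
    - {"x": 0.002,"y": 0,"z": 0,"rx": 0,"ry": 0,"rz": 0,"claw": -1}
    - {"x": 0.002,"y": 0,"z": 0,"rx": 0,"ry": 0,"rz": 0,"claw": -1}

```text
time: 13.65
tcp_pos: [0.447, -0.1295, 0.0622]
tool_rot: [0.511, 0.488, 0.511, -0.489]
force: [-0.4, 0.4, -0.0]
opening: -0.0001
```

drive_tool:
  deltas:
    - {"x": 0.001,"y": 0,"z": 0,"rx": 0,"ry": 0,"rz": 0,"claw": -1}
    - {"x": 0.0015,"y": 0,"z": 0,"rx": 0,"ry": 0,"rz": 0,"claw": -1}
    - {"x": 0.0015,"y": 0,"z": 0,"rx": 0,"ry": 0,"rz": 0,"claw": -1}

```text
time: 13.9
tcp_pos: [0.447, -0.1295, 0.0607]
tool_rot: [0.511, 0.488, 0.511, -0.489]
force: [0.6, -0.1, 1.3]
opening: 0.0002
```

drive_tool:
  deltas:
    - {"x": 0.001,"y": 0,"z": 0,"rx": 0,"ry": 0,"rz": 0,"claw": -1}
    - {"x": 0.001,"y": 0,"z": 0,"rx": 0,"ry": 0,"rz": 0,"claw": -1}

```text
time: 14.07
tcp_pos: [0.447, -0.1295, 0.0599]
tool_rot: [0.511, 0.488, 0.511, -0.489]
force: [-0.7, -0.6, 3.1]
opening: -0.0004
```

drive_tool:
  deltas:
    - {"x": 0.001,"y": 0,"z": 0,"rx": 0,"ry": 0,"rz": 0,"claw": -1}
    - {"x": 0.001,"y": 0,"z": 0,"rx": 0,"ry": 0,"rz": 0,"claw": -1}

```text
time: 14.23
tcp_pos: [0.4468, -0.1295, 0.0589]
tool_rot: [0.511, 0.488, 0.511, -0.489]
force: [-2.4, -0.5, 4.7]
opening: -0.0003
```

drive_tool:
  deltas:
    - {"x": 0.001,"y": 0,"z": 0,"rx": 0,"ry": 0,"rz": 0,"claw": -1}
    - {"x": 0.001,"y": 0,"z": 0,"rx": 0,"ry": 0,"rz": 0,"claw": -1}

```text
time: 14.4
tcp_pos: [0.4467, -0.1295, 0.0578]
tool_rot: [0.511, 0.488, 0.511, -0.489]
force: [-3.2, -1.0, 4.2]
opening: -0.0001
```

drive_tool:
  deltas:
    - {"x": 0.001,"y": 0,"z": 0,"rx": 0,"ry": 0,"rz": 0,"claw": -1}
    - {"x": 0.001,"y": 0,"z": 0,"rx": 0,"ry": 0,"rz": 0,"claw": -1}

```text
time: 14.57
tcp_pos: [0.4469, -0.1295, 0.0567]
tool_rot: [0.511, 0.488, 0.511, -0.489]
force: [-2.4, -0.2, 2.6]
opening: 0.0001
```

drive_tool:
  deltas:
    - {"x": 0.001,"y": 0,"z": 0,"rx": 0,"ry": 0,"rz": 0,"claw": -1}
    - {"x": 0.001,"y": 0,"z": 0,"rx": 0,"ry": 0,"rz": 0,"claw": -1}

```text
time: 14.73
tcp_pos: [0.447, -0.1295, 0.0556]
tool_rot: [0.511, 0.489, 0.511, -0.489]
force: [-1.4, -0.1, 2.0]
opening: 0.0002
```

drive_tool:
  deltas:
    - {"x": 0.001,"y": 0,"z": 0,"rx": 0,"ry": 0,"rz": 0,"claw": -1}
    - {"x": 0.001,"y": 0,"z": 0,"rx": 0,"ry": 0,"rz": 0,"claw": -1}

```text
time: 14.9
tcp_pos: [0.4472, -0.1295, 0.0546]
tool_rot: [0.511, 0.489, 0.511, -0.488]
force: [-0.5, -0.6, 0.7]
opening: 0.0001
```

drive_tool:
  deltas:
    - {"x": 0.001,"y": 0,"z": 0,"rx": 0,"ry": 0,"rz": 0,"claw": -1}
    - {"x": 0.001,"y": 0,"z": 0,"rx": 0,"ry": 0,"rz": 0,"claw": -1}

```text
time: 15.07
tcp_pos: [0.4473, -0.1295, 0.0536]
tool_rot: [0.511, 0.489, 0.511, -0.488]
force: [0.0, 0.9, -0.4]
opening: -0.0003
```

drive_tool:
  deltas:
    - {"x": 0.001,"y": 0,"z": 0,"rx": 0,"ry": 0,"rz": 0,"claw": -1}
    - {"x": 0.001,"y": 0,"z": 0,"rx": 0,"ry": 0,"rz": 0,"claw": -1}

```text
time: 15.23
tcp_pos: [0.4472, -0.1295, 0.0526]
tool_rot: [0.511, 0.489, 0.511, -0.488]
force: [-0.1, 0.1, -1.2]
opening: 0.0003
```

drive_tool:
  deltas:
    - {"x": 0.001,"y": 0,"z": 0,"rx": 0,"ry": 0,"rz": 0,"claw": -1}
    - {"x": 0.001,"y": 0,"z": 0,"rx": 0,"ry": 0,"rz": 0,"claw": -1}

```text
time: 15.4
tcp_pos: [0.4471, -0.1295, 0.0517]
tool_rot: [0.511, 0.489, 0.511, -0.489]
force: [-0.1, 0.8, 0.1]
opening: -0.0
```

drive_tool:
  deltas:
    - {"x": 0.001,"y": 0,"z": 0,"rx": 0,"ry": 0,"rz": 0,"claw": -1}
    - {"x": 0.001,"y": 0,"z": 0,"rx": 0,"ry": 0,"rz": 0,"claw": -1}

```text
time: 15.57
tcp_pos: [0.4471, -0.1295, 0.0507]
tool_rot: [0.511, 0.489, 0.511, -0.489]
force: [-0.5, -1.8, 0.8]
opening: -0.0002
```

drive_tool:
  deltas:
    - {"x": 0.001,"y": 0,"z": 0,"rx": 0,"ry": 0,"rz": 0,"claw": -1}
    - {"x": 0.001,"y": 0,"z": 0,"rx": 0,"ry": 0,"rz": 0,"claw": -1}

```text
time: 15.73
tcp_pos: [0.4471, -0.1296, 0.05]
tool_rot: [0.511, 0.488, 0.511, -0.489]
force: [-1.8, 0.5, 7.1]
opening: -0.0002
```

drive_tool:
  deltas:
    - {"x": 0.001,"y": 0,"z": 0,"rx": 0,"ry": 0,"rz": 0,"claw": -1}
    - {"x": 0.001,"y": 0,"z": 0,"rx": 0,"ry": 0,"rz": 0,"claw": -1}

```text
time: 15.9
tcp_pos: [0.4471, -0.1296, 0.0495]
tool_rot: [0.511, 0.488, 0.511, -0.488]
force: [-3.1, 0.7, 14.6]
opening: 0.0001
```

The hard pad is felt at z 49.5–50.3 mm, so the left strap is home. Next I'll go behind the right strap.

drive_tool:
  deltas:
    - {"x": -0.03,"y": 0,"z": 0,"rx": 0,"ry": 0,"rz": 0,"claw": -1}
    - {"x": -0.07,"y": 0,"z": 0,"rx": 0,"ry": 0,"rz": 0,"claw": -1}
    - {"x": -0.11,"y": 0,"z": 0,"rx": 0,"ry": 0,"rz": 0,"claw": -1}
    - {"x": -0.15,"y": 0,"z": 0,"rx": 0,"ry": 0,"rz": 0,"claw": -1}
    - {"x": -0.15,"y": 0.182,"z": 0.17,"rx": 0,"ry": 0,"rz": 0,"claw": -1}
    - {"x": -0.15,"y": 0.182,"z": 0.17,"rx": 0,"ry": 0,"rz": 0,"claw": -1}
    - {"x": -0.15,"y": 0.182,"z": 0.17,"rx": 0,"ry": 0,"rz": 0,"claw": -1}
    - {"x": -0.15,"y": 0.182,"z": 0.17,"rx": 0,"ry": 0,"rz": 0,"claw": -1}
    - {"x": -0.15,"y": 0.182,"z": 0.17,"rx": 0,"ry": 0,"rz": 0,"claw": -1}
    - {"x": -0.15,"y": 0.182,"z": 0.17,"rx": 0,"ry": 0,"rz": 0,"claw": -1}
    - {"x": -0.15,"y": 0.182,"z": 0.17,"rx": 0,"ry": 0,"rz": 0,"claw": -1}
    - {"x": -0.15,"y": 0.182,"z": 0.17,"rx": 0,"ry": 0,"rz": 0,"claw": -1}
    - {"x": -0.12,"y": 0.182,"z": 0.17,"rx": 0,"ry": 0,"rz": 0,"claw": -1}
    - {"x": -0.08,"y": 0.182,"z": 0.17,"rx": 0,"ry": 0,"rz": 0,"claw": -1}
    - {"x": -0.056,"y": 0.182,"z": 0.17,"rx": 0,"ry": 0,"rz": 0,"claw": -1}
    - {"x": -0.056,"y": 0.182,"z": 0.17,"rx": 0,"ry": 0,"rz": 0,"claw": -1}
    - {"x": -0.056,"y": 0.182,"z": 0.17,"rx": 0,"ry": 0,"rz": 0,"claw": -1}

```text
time: 17.32
tcp_pos: [0.635, -0.2899, 0.1037]
tool_rot: [0.51, 0.488, 0.513, -0.489]
force: [-0.1, -0.2, 1.2]
opening: 0.0001
```

```bash
python3 - <<'E'
from h import *
clampxy(); st()
s=snap('scene','s7.png')
a=cv2.resize(s['img'][140:260,140:330],(760,480),interpolation=cv2.INTER_CUBIC)
cv2.imwrite('pics/s7c.png',a[:,:,::-1])
E
```

```text
clamp x,y,z mm [128.99598881 -83.10348287 103.72963167]
time 17.3167
joints [-0.4454  0.6751  1.5227  0.0001  0.9477 -0.4912]
tcp_pos [ 0.635  -0.2899  0.1037]
tool_rot [ 0.51    0.488   0.5127 -0.4888]
force [-0.1478 -0.1675  1.1658]
opening 5.4013238230760496e-05
[[-0.0035  0.9989  0.0458]
 [ 0.0018  0.0458 -0.9989]
 [-1.     -0.0034 -0.0019]]
```

View pics/s7c.png

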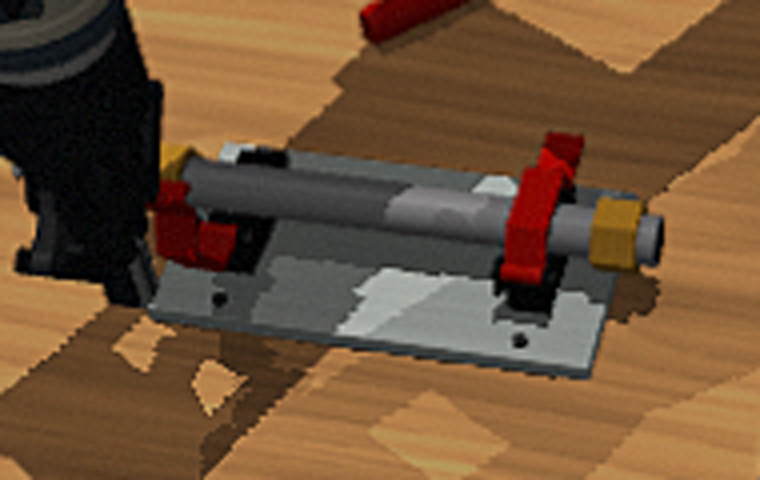

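The left strap lies over the pipe with its tab at (565,148), and the finger is behind the right strap. I'll check whether the tab height matches shut.

```bash
python3 - <<'E'
from h import *
c=load('s7.png'); a=np.radians(2.5); Rz=R.from_euler('z',a).as_matrix(); o=np.array([.503,-.2125,0])
for th in (-.06,0,.03,.07,.11,.2,.4):
    P=[]
    for s,w in ((100,-11),(100,11),(66,-11),(66,11)):
        x=34-s*np.cos(th)+2.5*np.sin(th); z=46+s*np.sin(th)+2.5*np.cos(th); P.append(o+Rz@np.array([x,85+w,z])/1e3)
    print(th,((proj(c,P)-[140,140])*4).round(0).tolist())
E
```

```text
-0.06 [[549.0, 141.0], [587.0, 145.0], [535.0, 182.0], [574.0, 186.0]]
0 [[548.0, 133.0], [587.0, 138.0], [534.0, 177.0], [573.0, 181.0]]
0.03 [[548.0, 130.0], [586.0, 134.0], [534.0, 174.0], [573.0, 179.0]]
0.07 [[547.0, 125.0], [586.0, 129.0], [534.0, 171.0], [573.0, 176.0]]
0.11 [[547.0, 120.0], [585.0, 125.0], [533.0, 168.0], [572.0, 173.0]]
0.2 [[545.0, 111.0], [584.0, 116.0], [532.0, 162.0], [571.0, 167.0]]
0.4 [[539.0, 94.0], [579.0, 99.0], [528.0, 152.0], [568.0, 157.0]]
```

The observed tab end at (546,132) to (584,136) corresponds to about 0.01–0.02 rad, so the left strap is shut. Now the right sweep.

drive_tool:
  deltas:
    - {"x": 0,"y": -0.014,"z": 0.001,"rx": 0,"ry": 0,"rz": 0,"claw": -1}
    - {"x": 0,"y": -0.028,"z": 0.001,"rx": 0,"ry": 0,"rz": 0,"claw": -1}
    - {"x": -0.004,"y": -0.038,"z": 0.001,"rx": 0,"ry": 0,"rz": 0,"claw": -1}
    - {"x": -0.008,"y": -0.048,"z": 0.001,"rx": 0,"ry": 0,"rz": 0,"claw": -1}
    - {"x": -0.02,"y": -0.066,"z": 0.001,"rx": 0,"ry": 0,"rz": 0,"claw": -1}
    - {"x": -0.027,"y": -0.077,"z": 0.001,"rx": 0,"ry": 0,"rz": 0,"claw": -1}
    - {"x": -0.026,"y": -0.088,"z": 0.001,"rx": 0,"ry": 0,"rz": 0,"claw": -1}
    - {"x": -0.025,"y": -0.099,"z": 0.001,"rx": 0,"ry": 0,"rz": 0,"claw": -1}
    - {"x": -0.022,"y": -0.11,"z": 0.001,"rx": 0,"ry": 0,"rz": 0,"claw": -1}
    - {"x": -0.017,"y": -0.12,"z": 0.001,"rx": 0,"ry": 0,"rz": 0,"claw": -1}
    - {"x": -0.012,"y": -0.13,"z": 0.001,"rx": 0,"ry": 0,"rz": 0,"claw": -1}
    - {"x": -0.006,"y": -0.14,"z": 0.001,"rx": 0,"ry": 0,"rz": 0,"claw": -1}
    - {"x": 0.002,"y": -0.148,"z": 0.001,"rx": 0,"ry": 0,"rz": 0,"claw": -1}
    - {"x": 0.011,"y": -0.156,"z": 0.001,"rx": 0,"ry": 0,"rz": 0,"claw": -1}
    - {"x": 0.018,"y": -0.163,"z": 0.001,"rx": 0,"ry": 0,"rz": 0,"claw": -1}
    - {"x": 0.024,"y": -0.17,"z": 0.001,"rx": 0,"ry": 0,"rz": 0,"claw": -1}
    - {"x": 0.031,"y": -0.177,"z": 0.001,"rx": 0,"ry": 0,"rz": 0,"claw": -1}
    - {"x": 0.035,"y": -0.182,"z": 0.001,"rx": 0,"ry": 0,"rz": 0,"claw": -1}
    - {"x": 0.037,"y": -0.182,"z": 0.001,"rx": 0,"ry": 0,"rz": 0,"claw": -1}
    - {"x": 0.037,"y": -0.182,"z": 0.001,"rx": 0,"ry": 0,"rz": 0,"claw": -1}

```text
time: 19.03
tcp_pos: [0.4544, -0.3002, 0.0673]
tool_rot: [0.511, 0.489, 0.511, -0.489]
force: [0.4, 0.3, 0.8]
opening: 0.0001
```

```bash
python3 -c "
from h import *
clampxy()"
```

```text
clamp x,y,z mm [-51.89511389 -85.5631491   67.28870172]
```

drive_tool:
  deltas:
    - {"x": 0.001,"y": 0,"z": 0,"rx": 0,"ry": 0,"rz": 0,"claw": -1}
    - {"x": 0.001,"y": 0,"z": 0,"rx": 0,"ry": 0,"rz": 0,"claw": -1}

```text
time: 19.2
tcp_pos: [0.4554, -0.3005, 0.067]
tool_rot: [0.512, 0.489, 0.511, -0.488]
force: [0.4, 0.6, -0.6]
opening: 0.0003
```

drive_tool:
  deltas:
    - {"x": 0.001,"y": 0,"z": 0,"rx": 0,"ry": 0,"rz": 0,"claw": -1}
    - {"x": 0.002,"y": 0,"z": 0,"rx": 0,"ry": 0,"rz": 0,"claw": -1}
    - {"x": 0.002,"y": 0,"z": 0,"rx": 0,"ry": 0,"rz": 0,"claw": -1}

```text
time: 19.45
tcp_pos: [0.4551, -0.3004, 0.0648]
tool_rot: [0.511, 0.488, 0.511, -0.488]
force: [0.1, -0.1, 0.1]
opening: -0.0001
```

drive_tool:
  deltas:
    - {"x": 0.001,"y": 0,"z": 0,"rx": 0,"ry": 0,"rz": 0,"claw": -1}
    - {"x": 0.002,"y": 0,"z": 0,"rx": 0,"ry": 0,"rz": 0,"claw": -1}
    - {"x": 0.002,"y": 0,"z": 0,"rx": 0,"ry": 0,"rz": 0,"claw": -1}

```text
time: 19.7
tcp_pos: [0.4548, -0.3003, 0.0627]
tool_rot: [0.511, 0.489, 0.511, -0.489]
force: [-0.0, 0.0, 0.2]
opening: 0.0001
```

drive_tool:
  deltas:
    - {"x": 0.001,"y": 0,"z": 0,"rx": 0,"ry": 0,"rz": 0,"claw": -1}
    - {"x": 0.002,"y": 0,"z": 0,"rx": 0,"ry": 0,"rz": 0,"claw": -1}
    - {"x": 0.002,"y": 0,"z": 0,"rx": 0,"ry": 0,"rz": 0,"claw": -1}

```text
time: 19.95
tcp_pos: [0.4547, -0.3003, 0.0606]
tool_rot: [0.511, 0.489, 0.511, -0.489]
force: [-0.3, -0.6, -0.6]
opening: -0.0
```

drive_tool:
  deltas:
    - {"x": 0.001,"y": 0,"z": 0,"rx": 0,"ry": 0,"rz": 0,"claw": -1}
    - {"x": 0.0015,"y": 0,"z": 0,"rx": 0,"ry": 0,"rz": 0,"claw": -1}
    - {"x": 0.0015,"y": 0,"z": 0,"rx": 0,"ry": 0,"rz": 0,"claw": -1}

```text
time: 20.2
tcp_pos: [0.4548, -0.3003, 0.0592]
tool_rot: [0.511, 0.489, 0.511, -0.489]
force: [-0.7, -0.4, 0.1]
opening: 0.0001
```

drive_tool:
  deltas:
    - {"x": 0.001,"y": 0,"z": 0,"rx": 0,"ry": 0,"rz": 0,"claw": -1}
    - {"x": 0.001,"y": 0,"z": 0,"rx": 0,"ry": 0,"rz": 0,"claw": -1}

```text
time: 20.37
tcp_pos: [0.4548, -0.3004, 0.0582]
tool_rot: [0.511, 0.488, 0.511, -0.489]
force: [0.4, 0.4, 0.4]
opening: -0.0002
```

drive_tool:
  deltas:
    - {"x": 0.001,"y": 0,"z": 0,"rx": 0,"ry": 0,"rz": 0,"claw": -1}
    - {"x": 0.001,"y": 0,"z": 0,"rx": 0,"ry": 0,"rz": 0,"claw": -1}

```text
time: 20.53
tcp_pos: [0.4548, -0.3004, 0.0574]
tool_rot: [0.511, 0.488, 0.511, -0.489]
force: [-1.1, -0.3, 2.8]
opening: -0.0004
```

drive_tool:
  deltas:
    - {"x": 0.001,"y": 0,"z": 0,"rx": 0,"ry": 0,"rz": 0,"claw": -1}
    - {"x": 0.001,"y": 0,"z": 0,"rx": 0,"ry": 0,"rz": 0,"claw": -1}

```text
time: 20.7
tcp_pos: [0.4547, -0.3004, 0.0565]
tool_rot: [0.511, 0.488, 0.511, -0.489]
force: [-1.6, 0.0, 4.3]
opening: -0.0001
```

drive_tool:
  deltas:
    - {"x": 0.001,"y": 0,"z": 0,"rx": 0,"ry": 0,"rz": 0,"claw": -1}
    - {"x": 0.001,"y": 0,"z": 0,"rx": 0,"ry": 0,"rz": 0,"claw": -1}

```text
time: 20.87
tcp_pos: [0.4546, -0.3004, 0.0554]
tool_rot: [0.511, 0.488, 0.511, -0.489]
force: [-2.5, 0.2, 4.5]
opening: -0.0002
```

drive_tool:
  deltas:
    - {"x": 0.001,"y": 0,"z": 0,"rx": 0,"ry": 0,"rz": 0,"claw": -1}
    - {"x": 0.002,"y": 0,"z": 0,"rx": 0,"ry": 0,"rz": 0,"claw": -1}
    - {"x": 0.002,"y": 0,"z": 0,"rx": 0,"ry": 0,"rz": 0,"claw": -1}

```text
time: 21.12
tcp_pos: [0.4547, -0.3003, 0.0531]
tool_rot: [0.511, 0.489, 0.511, -0.489]
force: [-1.3, -0.8, 3.0]
opening: 0.0001
```

drive_tool:
  deltas:
    - {"x": 0.001,"y": 0,"z": 0,"rx": 0,"ry": 0,"rz": 0,"claw": -1}
    - {"x": 0.002,"y": 0,"z": 0,"rx": 0,"ry": 0,"rz": 0,"claw": -1}
    - {"x": 0.002,"y": 0,"z": 0,"rx": 0,"ry": 0,"rz": 0,"claw": -1}

```text
time: 21.37
tcp_pos: [0.4549, -0.3003, 0.051]
tool_rot: [0.511, 0.489, 0.511, -0.488]
force: [-0.5, -0.2, -0.7]
opening: 0.0001
```

drive_tool:
  deltas:
    - {"x": 0.001,"y": 0,"z": 0,"rx": 0,"ry": 0,"rz": 0,"claw": -1}
    - {"x": 0.001,"y": 0,"z": 0,"rx": 0,"ry": 0,"rz": 0,"claw": -1}

```text
time: 21.53
tcp_pos: [0.4549, -0.3003, 0.05]
tool_rot: [0.511, 0.489, 0.511, -0.488]
force: [0.5, 0.3, 0.0]
opening: 0.0001
```

drive_tool:
  deltas:
    - {"x": 0.001,"y": 0,"z": 0,"rx": 0,"ry": 0,"rz": 0,"claw": -1}
    - {"x": 0.001,"y": 0,"z": 0,"rx": 0,"ry": 0,"rz": 0,"claw": -1}

```text
time: 21.7
tcp_pos: [0.4549, -0.3003, 0.0492]
tool_rot: [0.511, 0.489, 0.511, -0.488]
force: [-0.1, -0.3, 0.3]
opening: -0.0002
```

drive_tool:
  deltas:
    - {"x": 0.001,"y": 0,"z": 0,"rx": 0,"ry": 0,"rz": 0,"claw": -1}
    - {"x": 0.001,"y": 0,"z": 0,"rx": 0,"ry": 0,"rz": 0,"claw": -1}

```text
time: 21.87
tcp_pos: [0.4549, -0.3004, 0.0482]
tool_rot: [0.511, 0.489, 0.511, -0.488]
force: [1.1, 0.2, -0.5]
opening: 0.0001
```

drive_tool:
  deltas:
    - {"x": 0.001,"y": 0,"z": 0,"rx": 0,"ry": 0,"rz": 0,"claw": -1}
    - {"x": 0.001,"y": 0,"z": 0,"rx": 0,"ry": 0,"rz": 0,"claw": -1}

```text
time: 22.03
tcp_pos: [0.455, -0.3004, 0.0477]
tool_rot: [0.511, 0.489, 0.511, -0.488]
force: [-1.3, 1.1, 5.4]
opening: 0.0001
```

drive_tool:
  deltas:
    - {"x": 0.001,"y": 0,"z": 0,"rx": 0,"ry": 0,"rz": 0,"claw": -1}
    - {"x": 0.001,"y": 0,"z": 0,"rx": 0,"ry": 0,"rz": 0,"claw": -1}

```text
time: 22.2
tcp_pos: [0.455, -0.3006, 0.0473]
tool_rot: [0.511, 0.489, 0.511, -0.488]
force: [-2.9, 1.6, 13.0]
opening: -0.0004
```

The pad is felt at 47.7 mm, so the right strap is home. I'll retreat upward and check.

drive_tool:
  deltas:
    - {"x": -0.02,"y": 0,"z": 0,"rx": 0,"ry": 0,"rz": 0,"claw": -1}
    - {"x": -0.06,"y": 0,"z": 0,"rx": 0,"ry": 0,"rz": 0,"claw": -1}
    - {"x": -0.1,"y": 0,"z": 0,"rx": 0,"ry": 0,"rz": 0,"claw": -1}
    - {"x": -0.14,"y": 0,"z": 0,"rx": 0,"ry": 0,"rz": 0,"claw": -1}
    - {"x": -0.18,"y": 0,"z": 0,"rx": 0,"ry": 0,"rz": 0,"claw": -1}
    - {"x": -0.2,"y": -0.05,"z": 0,"rx": 0,"ry": 0,"rz": 0,"claw": -1}
    - {"x": -0.2,"y": -0.05,"z": 0.1,"rx": 0,"ry": 0,"rz": 0,"claw": -1}
    - {"x": -0.2,"y": -0.05,"z": 0.1,"rx": 0,"ry": 0,"rz": 0,"claw": -1}
    - {"x": -0.2,"y": -0.05,"z": 0.1,"rx": 0,"ry": 0,"rz": 0,"claw": -1}
    - {"x": -0.2,"y": -0.05,"z": 0.1,"rx": 0,"ry": 0,"rz": 0,"claw": -1}
    - {"x": -0.2,"y": -0.05,"z": 0.1,"rx": 0,"ry": 0,"rz": 0,"claw": -1}
    - {"x": -0.2,"y": -0.05,"z": 0.1,"rx": 0,"ry": 0,"rz": 0,"claw": -1}

```text
time: 23.2
tcp_pos: [0.4091, -0.4016, 0.2458]
tool_rot: [0.511, 0.489, 0.512, -0.488]
force: [-0.3, -0.0, -1.4]
opening: 0.0003
```

```bash
python3 - <<'E'
from h import *
print(arm.read_state()['force'])
c=snap('scene','s8.png')
a=cv2.resize(c['img'][140:310,140:360],(776,600),interpolation=cv2.INTER_CUBIC)
cv2.imwrite('pics/s8c.png',a[:,:,::-1])
k=776/220; Rz=R.from_euler('z',2.5,degrees=True).as_matrix(); o=np.array([.503,-.2125,0])
for y in (85,-85):
  for th in (-.01,.02,.11,.2):
    P=[]
    for w in (-11,11):
        x=34-100*np.cos(th)+2.5*np.sin(th); z=46+100*np.sin(th)+2.5*np.cos(th); P.append(o+Rz@np.array([x,y+w,z])/1e3)
    print(y,th,((proj(c,P)-[140,140])*k).round(0).tolist())
E
```

```text
[-0.34302287 -0.04967668 -1.42781   ]
85 -0.01 [[484.0, 119.0], [518.0, 123.0]]
85 0.02 [[483.0, 115.0], [517.0, 119.0]]
85 0.11 [[482.0, 106.0], [516.0, 110.0]]
85 0.2 [[480.0, 98.0], [515.0, 102.0]]
-85 -0.01 [[230.0, 89.0], [262.0, 93.0]]
-85 0.02 [[229.0, 86.0], [261.0, 90.0]]
-85 0.11 [[226.0, 77.0], [258.0, 81.0]]
-85 0.2 [[223.0, 69.0], [255.0, 73.0]]
```

View pics/s8c.png

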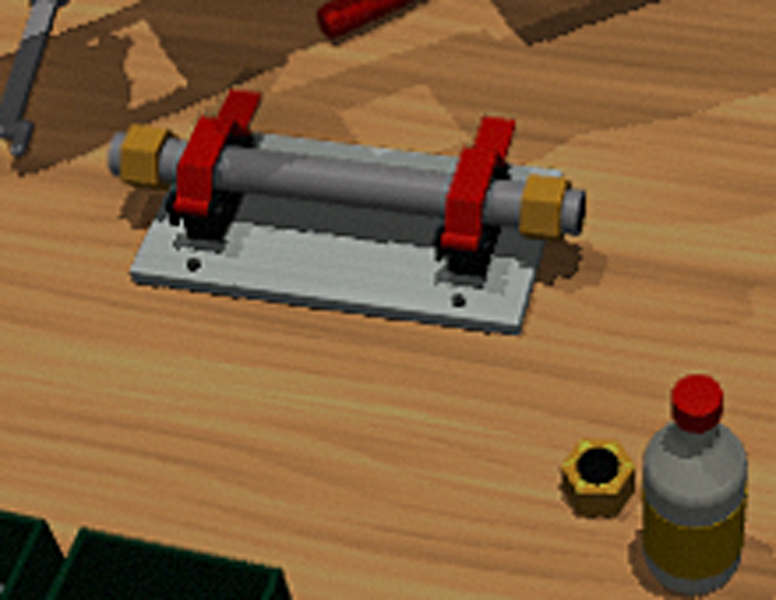

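Both straps are shut. The tab ends at (230,90)–(262,94) and (482,117)–(515,121) match about -0.01 and 0.01–0.02 rad. The nuts lie outside both cradles, and the spare nut and bottle haven't moved. I'll hand in.

```bash
python3 -c "
from cell import arm
print(arm.close_job())"
```

```text
the job is handed in; nothing more can be done
None
```

The job is done and handed in at about 23 s of the 72 s allowed. The pipe lies in both cradles with a nut beyond each, and both red straps are latched and stayed down after I let go.

- **Pipe:** I gripped it at mid length and lowered it until the cradles pushed back, about 17 N above the carried weight. Then I eased off, opened the gripper and backed away.
- **Straps:** On each one I felt the ball resist at about 4.5 N (readings between steps, so the real peak may be a little higher). The push then dropped to zero and the hard pad came up.
    - **Left:** its pad met the tab at 50.3 mm, and I pressed to 14.6 N at most.
    - **Right:** its pad met the tab at 47.7 mm, and I pressed to 13 N at most.
- **Last checks:** The final picture shows both tabs at their shut heights (about 0.01–0.02 rad left, -0.01 rad right). The spare nut and bottle are where they started, and the arm is clear of everything.
- **Disagreements:** The top and wrist cameras differed by about 2.5 mm on the clamp's position, which the V cradles absorbed. The first move call was refused because its rows lacked some keys, and nothing moved. No check failed.

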